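# Clamp the grooved block at the set force

### The arm

A 7-joint arm with a two-finger parallel gripper is mounted at the origin on a cart in front of the work surface, level with it; the furniture and walls round the work are solid. World frame = base frame: x ahead of the robot, y to its left, z up, the work surface at z = 0. Lengths are in m, angles in rad, forces in N, time in s.
With the tool pointing down it reaches from about 0.425 to 0.875 m from the base axis. Payload 4.7 kg.
Tool frame: the origin (TCP) lies midway between the tips of the shut fingers; the grasp point (between the pads) lies 19 mm behind it (arm.hold_point_z is the z of the grasp point in the tool frame, in m); z points along the fingers, y is the line along which they close (so a half turn about z gives the same grasp; the last joint's range is limited). The gripper opens to 85 mm and grips with 20 to 120 N. Pads are 22 mm wide; open, the fingers measure 114 mm over their backs; the gripper's body (76 mm by 85 mm) begins 54 mm behind the grasp point. The pads swing forward as they close: fully open they stand 13 mm farther back than shut.
Start: joints at [1.171, 0.321, -0.07, 1.45, 0.023, 1.371, -0.057], TCP at [0.261, -0.595, 0.21] pointing down, gripper open.
Joint ranges: [-2.86, 2.86], [-0.3, 2.09], [-1.38, 1.24], [0.06, 2.45], [-1.56, 4.7], [0.09, 2.05], [-2.69, 2.69]. Speed limits (rad/s): [2.57, 2.57, 3.14, 3.14, 3.14, 3.14, 3.14].

### API

Orientations are given as [roll, pitch, yaw] about the fixed x, y, z axes, in that order (R = Rz(yaw) Ry(pitch) Rx(roll)).
In Python, from rig import arm gives the robot as it stands.
- The arm moves only by the tool jog_arm, never from a script. Its argument "moves" is a list of rows, each a list of 3 entries, a list of its own where there are three numbers: the finger opening in mm, from 0 to 85.4, then the shift along the world's x, y, z in mm, then the turn about the world's z in degrees. A call has 1 to 5 rows; each row is the pose to reach, as a shift and turn from the pose commanded when the call began; what a row does not reach only later rows make up. A row lasts 1/8 s, in which the tool goes at most 62.5 mm and 10.7 degrees, less where a joint would pass 70% of its speed; a pose out of reach is approached as far as the arm can. A call with a gripper value outside its range is refused whole. The fingers move at their own pace and stop on an object; the grip force is fixed at half the most. Time passes only in rows, so rows that repeat a pose let the fingers close. It gives the time, the measured TCP pose, the force, the opening and the grip force at its end, in the units of the state.
- arm.get_obs(): the state, without advancing time (a new reading comes with each control period).
- arm.snapshot(name): name is "side" or "top" or "wrist"; returns a dict with "frame" (480x640x3 uint8, red, green, blue), "fx", "fy", "cx", "cy" (pixels), "D" ([k1, k2, p1, p2, k3] as OpenCV has them; the pictures are not rectified), "view" (4x4, takes a point from world to camera coordinates). Camera axes: x right, y down, z forward; pixel columns grow to the right and rows downward; lengths in m; the calibration is good to about 2 mm. A picture is of the moment at which its call begins. There is no depth.
- arm.finish_job(): hands the job in; it is judged then, once.
Trained networks look in a picture, given as the dict that the camera call returned (one of the last four; its "shot" number tells which), for a name from the list of things; names that differ only in an ending like _2 or _b are one class to them, and where a whole thing is asked for, a point or a joint stands for the part that bears it (a point fixed in the world has none). Each returns a list of dicts, best first, with "p" (0 to 1); they miss things now and then, are a little off and sometimes report something else, mostly with a low value. They report only what shows in the picture. A call takes as long as a camera call.
- arm.trace(picture, thing): "region" (480x640 bool, what is visible of it) and "rect" ([left, top, right, bottom] in pixels, round what is visible of it).
The state is a dict: "time_s": time; "joint_pos": joint angles; "joint_vel": joint speeds; "effort": joint torques, N m; "eef_pos": TCP position; "tcp_rot": TCP orientation; "contact_force": force on the tool from outside, world axes, zero at the start; "moment": the same for the moment, N m; "finger_gap": opening from 0.0 (shut) to 1.0 (fully open); "finger_force": force on a finger pad.
Only numpy, scipy, OpenCV 4.12 (cv2) and the standard library are available. Lean on these libraries where they do the work, as an engineer would, in place of code of your own. Each camera call takes 0.05 s, during which the arm holds its last target. There are 200 camera calls.

### The job

Of the three metal blocks packed side by side in the open-ended rack, take the one with the groove along its top and set it down, groove up, across the bed of the small screw clamp, centred between the two jaws. Then turn the star handle clockwise, as seen from the robot, until the sprung tab on the clamp pops up, and stop there: much more than another eighth of a turn overloads the clamp. Leave the other two blocks in the rack and the loose things on the bench where they are.

Things in the scene. Friction and masses are not known exactly. Their poses are not given: they have to be found in the camera images.
- grooved_block_center (a point): Centre (half-way up) of the aluminium block with an open groove 14 mm wide, 12 mm deep along the middle of its top. 96 mm long (x), 36 mm wide (y), 36 mm high (z), 0.2 to 0.4 kg, loose. Starts in any of the three places in the rack, length along the rack's x, on the rack's floor.
- plain_block_a_center (a point): Centre of one of two plain blocks without a groove (flat top with two dark dots), same size, material, weight and axes as the grooved block; loose, to be left in the rack.
- plain_block_b_center (a point): Centre of the other plain block; as plain_block_a_center.
- rack: Low grey rack, fixed. Origin on the bench under the middle of the row; x along the blocks, away from the robot, y left. Floor 4 mm thick, x -50..105, y +-61 mm. Side walls 26 mm high at y +-(55..61), x -50..50 mm; both ends open, free apron beyond x 50. Blocks at y about -36.6, 0, 36.6 mm, x = 0, only 0.6 mm apart: none can be pinched across; push one by its end along x onto the apron.
- clamp: Small grey screw clamp, fixed. Origin on the bench; x along the screw from star handle to fixed jaw (away from the robot), y left. Base x -84..46, y +-28 mm (foot flange +-38, 10 high); its top, the bed, is 38 mm up. Fixed jaw x 18..40, y +-15, top 78 mm up. Behind the moving jaw: dark ram housing x -70..-54, y +-14, top 77; screw bracket x -84..-76, top 77 mm.
- clamp_seat (a point): Point on the bed's top (38 mm above the bench) at clamp x = -4.5 mm, y = 0, midway between the jaw faces, which start about 45 mm apart (42 to 48); axes as the clamp's. The block goes here, underside on the bed, length along y; it sticks out 33 mm beyond the 30 mm wide jaws on either side. Clamped, its centre is at clamp x = 0.
- jaw_face (a point): Middle of the moving jaw's face, 58 mm above the bench, clamp x about -27 mm at the start; axes as the clamp's. The jaw is 14 mm thick, 30 mm wide, its top 78 mm up. It moves towards +x as the star is turned clockwise.
- jaw: The moving jaw itself (its origin is not on it; use jaw_face). It is carried by a preloaded spring in front of the ram: about 12 N to begin to give, 3 N more for each mm, 12 mm at most. The tab is released at about 5 mm (27 N on the block).
- star_center (a point): Centre of the star handle, on the screw's axis (parallel to the clamp's x) at clamp x = -100 mm, 58 mm above the bench. Five arms of 9 mm bar, 72 degrees apart, in the upright plane through this point, each ending in a black ball of 16 mm diameter, ball centre 48 mm from the axis; hub radius 13 mm. Push the arms down one after another, or pinch a ball.
- star (a joint): Angle a of the star, rad; grows when turned clockwise seen from the robot (right-hand, -y, side goes down), which closes the clamp, 28 mm a turn. Starts at -0.6..0.6. Arm i points along (y, z) = (cos b, sin b), b = a + i*72 degrees, in the clamp's axes. Takes about 0.23 Nm free, 0.35 Nm at the set force; stays where left.
- tab (a joint): Height of the indicator tab, a flat aluminium tongue 18 mm wide (y), 5 mm thick, in the top of the dark ram housing: 0 when held down (level with the housing), 0.016 m when up. It snaps up at once when the jaws hold the block with the set force, and stays up.
- tab_top (a point): Middle of the tab's upper edge, 77.5 mm above the bench when held down, 93.5 mm when up.
- slotted_weight_0: Loose dark slotted weight, disc 60 mm across and 18 mm high, origin at the centre of its underside; leave alone.
- slotted_weight_2: Loose brass slotted weight, disc 40 mm across and 12 mm high, origin at the centre of its underside; leave alone.
- moisture_tin_1: Loose aluminium tin with lid, 57 mm across and 35 mm high, origin at the centre of its underside; leave alone.

How it is judged:
By the outcome, as a careful person would: the job done as asked, in the order asked, and still so for the second after the job is handed in, with the robot touching nothing.
It also fails if it takes over 72 s, if anything falls off the work surface, if the arm or the gripper's body presses on something with over 40 N, if the wrist force passes 120 N, or if a joint passes its speed limit or range.

## Working session

There is one attempt and no reset: what is moved stays moved. The work goes in short steps, Python scripts to look and compute and a tool call to move; the robot and the scene stay as the last step left them, time stands still between calls to the robot, and variables do not carry over. Pictures are saved under pics/ and viewed, at most 10 in all, crops included, and the job is handed in when it is done.

Besides the shell and the picture viewer there is one more tool, called after "Call:" as a command line: name --argument value ..., lists and objects as JSON in quotes. jog_arm: Moves the arm, as the interface text tells. Its arguments: {"type":"object","properties":{"moves":{"type":"array","items":{"type":"array"}}},"required":["moves"]}

```bash
mkdir -p pics; ls
python3 - <<'E'
from rig import arm
import cv2,numpy as np
o=arm.get_obs();print(o['time_s'],o['eef_pos'],o['tcp_rot'],arm.hold_point_z)
ims=[]
for n in['side','top']:
    s=arm.snapshot(n);cv2.imwrite(f'pics/{n}0.png',s['frame'][:,:,::-1])
    print(n,s['fx'],s['cx'],np.round(s['view'],3).tolist(),s['D'])
    for t in['grooved_block_center','plain_block_a_center','rack','clamp','jaw','star','tab','slotted_weight_0','slotted_weight_2','moisture_tin_1']:
        r=arm.trace(s,t);print(t,[(round(float(q['p']),2),[int(v) for v in q['rect']]) for q in r][:3])
E
```

```text
pics
0.0 [ 0.26111368 -0.59462251  0.20895355] [-3.13973843e+00  8.81000395e-05  4.13894066e-01] -0.0187
side 619.7499684049549 311.1379177679426 [[-0.864, -0.503, -0.011, 0.316], [-0.3, 0.533, -0.791, 0.376], [0.404, -0.681, -0.611, 0.702], [0.0, 0.0, 0.0, 1.0]] [-0.05360591  0.          0.          0.          0.        ]
grooved_block_center [(0.89, [293, 241, 349, 281])]
plain_block_a_center [(0.86, [325, 224, 367, 261])]
rack [(0.56, [271, 225, 372, 291])]
clamp [(0.45, [258, 274, 275, 305]), (0.43, [284, 204, 302, 222])]
jaw []
star [(0.75, [284, 269, 320, 332])]
tab []
slotted_weight_0 [(0.92, [361, 301, 397, 334]), (0.64, [169, 297, 198, 321]), (0.49, [284, 203, 306, 218])]
slotted_weight_2 [(0.92, [361, 301, 397, 334]), (0.64, [169, 297, 198, 321]), (0.49, [284, 203, 306, 218])]
moisture_tin_1 [(0.58, [166, 298, 200, 320])]
top 611.8846280885858 323.16306249744497 [[-0.015, -1.0, 0.005, -0.249], [-0.996, 0.015, -0.09, 0.518], [0.09, -0.006, -0.996, 1.092], [0.0, 0.0, 0.0, 1.0]] [0.04294051 0.         0.         0.         0.        ]
grooved_block_center [(0.87, [339, 203, 368, 258])]
plain_block_a_center [(0.69, [381, 206, 411, 265])]
rack [(0.62, [338, 176, 412, 255]), (0.22, [414, 148, 436, 168])]
clamp [(0.69, [253, 175, 313, 260])]
jaw [(0.79, [270, 210, 288, 226])]
star [(0.55, [253, 239, 311, 262])]
tab []
slotted_weight_0 [(0.6, [413, 150, 438, 168]), (0.31, [381, 209, 412, 264])]
slotted_weight_2 [(0.6, [413, 150, 438, 168]), (0.31, [381, 209, 412, 264])]
moisture_tin_1 [(0.82, [211, 148, 249, 180])]
```

Run:
```python
import cv2
a=cv2.imread('pics/top0.png')[120:300,180:460];b=cv2.imread('pics/side0.png')[180:360,140:420]
import numpy as np
cv2.imwrite('pics/c0.png',cv2.resize(np.vstack([a,b]),None,fx=1.66,fy=1.66,interpolation=3))
cv2.imwrite('pics/c1.png',cv2.resize(a,(800,514),interpolation=3))
```

```text
(no output)
```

View pics/c1.png

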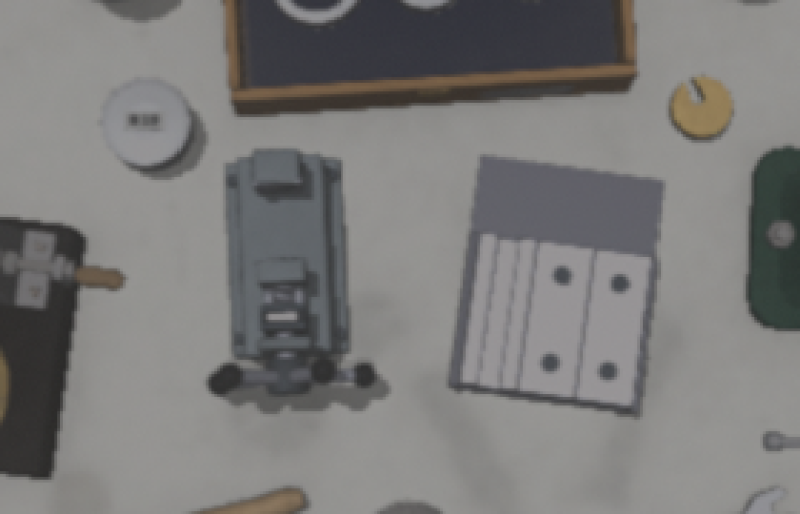

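View pics/side0.png

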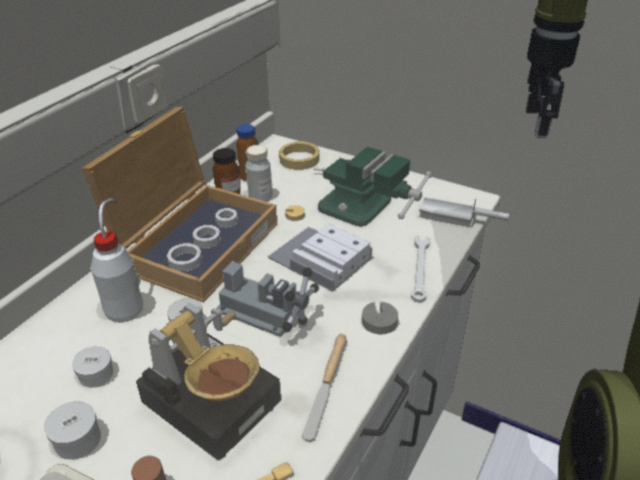

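The top view shows the grooved block as the left one, with crop corners (481,235), (465,385), next to two dotted blocks. The clamp is to its left, with the star nearest the robot. The apron's far corners are at (480,156) and (664,182). Next I'll work out rough poses.

```bash
cat > h.py <<'E'
import numpy as np,cv2
from scipy.optimize import least_squares
def K(s): return np.array([[s['fx'],0,s['cx']],[0,s['fy'],s['cy']],[0,0,1.]])
def ray(s,uv,z):
    "pixels -> world points at heights z"
    uv=np.atleast_2d(np.float64(uv)); z=np.broadcast_to(np.float64(z),len(uv))
    n=cv2.undistortPoints(uv[:,None],K(s),np.array(s['D']))[:,0]
    V=np.array(s['view']);R,t=V[:3,:3],V[:3,3];c=-R.T@t
    d=np.c_[n,np.ones(len(n))]@R
    return c+d*((z-c[2])/d[:,2])[:,None]
def proj(s,P):
    V=np.array(s['view']);r=cv2.Rodrigues(V[:3,:3])[0]
    return cv2.projectPoints(np.float64(P),r,V[:3,3],K(s),np.array(s['D']))[0][:,0]
def W(p,L):
    "pose x,y,yaw; local mm -> world m"
    L=np.atleast_2d(L)/1000.;c,q=np.cos(p[2]),np.sin(p[2])
    return np.c_[p[0]+c*L[:,0]-q*L[:,1],p[1]+q*L[:,0]+c*L[:,1],L[:,2]]
def fit(s,uv,L,p0=(.5,-.2,0)):
    r=least_squares(lambda p:(proj(s,W(p,L))-uv).ravel(),p0,loss='soft_l1');return r.x,r.fun
E
python3 - <<'E'
from h import *;from rig import arm
s=arm.snapshot('top');f=lambda a:np.array(a)/2.857+[180,120]
p,e=fit(s,f([(480,156),(664,182),(481,235),(465,385),(652,256),(636,405)]),[(105,61,4),(105,-61,4),(48,55,40),(-48,55,40),(48,-55,40),(-48,-55,40)])
print('rack',p,np.round(e,1))
p,e=fit(s,f([(253,150),(302,150),(258,262),(305,259),(228,160),(342,160)]),[(40,15,78),(40,-15,78),(-27,15,78),(-27,-15,78),(46,38,10),(46,-38,10)])
print('clamp',p,np.round(e,1))
print(-np.array(s['view'])[:3,:3].T@np.array(s['view'])[:3,3])
E
```

```text
rack [ 0.52655452 -0.35092021 -0.13875592] [-0.2  0.2  0.2 -1.  -0.1 -0.1 -0.9  0.   0.6  0.   0.2  0.6]
clamp [ 0.58997029 -0.17864088  0.015842  ] [ 0.2  0.3  0.2 -0.2 -0.6 -0.9  0.1 -0.4 -0.4  1.3  0.5  0.1]
[ 0.41384839 -0.24990107  1.13522985]
```

Call:
jog_arm --moves '[[0, [40, 60, 0], 10], [0, [80, 115, 0], 20], [0, [115, 170, 0], 30], [0, [150, 220, 0], 40], [0, [180, 265, 0], 50]]'

```text
time_s: 1.78
eef_pos: [0.4379, -0.3351, 0.2104]
tcp_rot: [3.141, 0.001, 1.292]
contact_force: [0.7, 0.0, 0.3]
finger_gap: 0.0
finger_force: 0.0
```

Call:
jog_arm --moves '[[0, [16, 25, 0], 8.3], [0, [16, 25, 0], 8.3], [0, [16, 25, 0], 8.3]]'

```text
time_s: 2.15
eef_pos: [0.4521, -0.3131, 0.21]
tcp_rot: [-3.141, 0.001, 1.428]
contact_force: [0.9, -0.5, 0.9]
finger_gap: -0.001
finger_force: 0.0
```

Run:
```python
from rig import arm
import cv2
o=arm.get_obs();print(o['time_s'],o['eef_pos'],o['tcp_rot'],o['finger_gap'],o['joint_pos'])
s=arm.snapshot('wrist');cv2.imwrite('pics/w0.png',s['frame'][:,:,::-1])
```

```text
2.15 [ 0.45210539 -0.31306637  0.21003273] [-3.14123905e+00  9.34392636e-04  1.42835319e+00] -0.0011269756327798757 [ 0.90585271  0.12820581 -0.37958157  1.69136716  0.04981352  1.33131729
  0.37483193]
```

View pics/w0.png

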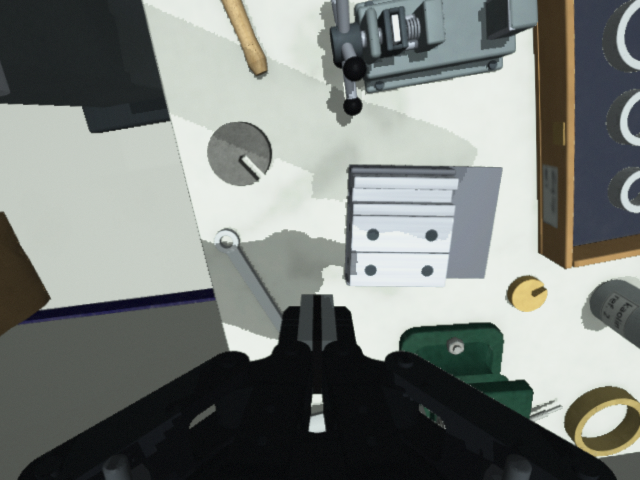

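The wrist view shows the rack with its apron's far corners at (502,167) and (486,278). The grooved block is at the top of the row, (353,178)–(458,178). The dark weight is at (240,153), and the clamp is at the top with its star balls at (353,68) and (352,105).

Run:
```python
from rig import arm
from h import *
s=arm.snapshot('wrist');print(arm.get_obs()['eef_pos'])
p,e=fit(s,[(502,167),(486,278),(459,178),(443,287),(347,283)],[(105,61,4),(105,-61,4),(48,55,40),(48,-55,40),(-48,-55,40)])
print('rack',p,np.round(e,1))
print('weight',ray(s,[(240,153)],.018))
print(W(p,[(-85,36.6,0),(-63,36.6,0),(-4.5,36.6,0),(58,36.6,0),(89,36.6,0)]))
im=s['frame'][130:310,320:520][:,:,::-1]
cv2.imwrite('pics/w1.png',cv2.resize(im,(800,720)))
```

```text
[ 0.45179666 -0.31352595  0.20993422]
rack [ 0.52811065 -0.34688531 -0.16782146] [ 0.7 -0.2 -3.2  0.5  0.  -1.5  0.1 -0.1  0.2  1.9]
weight [[ 0.3879609  -0.25352499  0.018     ]]
[[ 0.45041829 -0.29660154  0.        ]
 [ 0.47210921 -0.30027631  0.        ]
 [ 0.52978734 -0.31004784  0.        ]
 [ 0.59140928 -0.32048752  0.        ]
 [ 0.62197376 -0.3256656   0.        ]]
```

Run:
```python
import cv2
a=cv2.imread('pics/w0.png')[150:300,330:520]
cv2.imwrite('pics/w2.png',cv2.resize(a,None,fx=4,fy=4,interpolation=cv2.INTER_CUBIC))
```

```text
(no output)
```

View pics/w2.png

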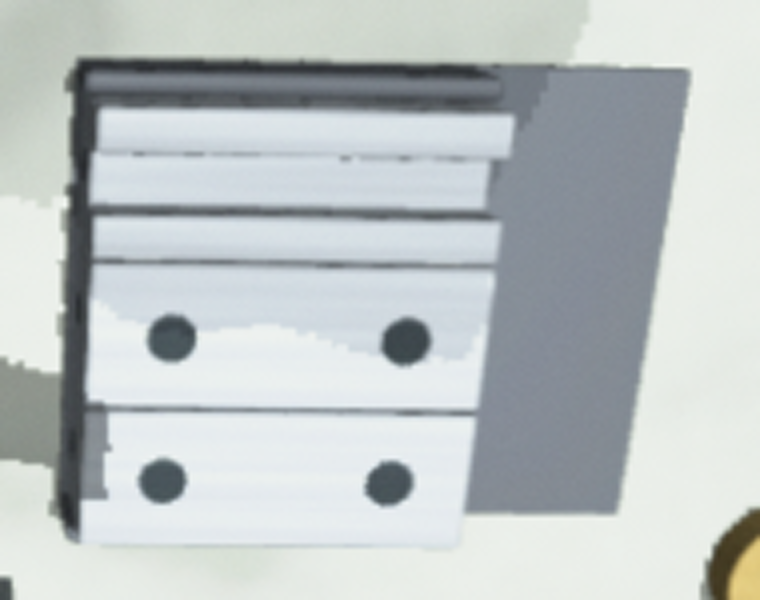

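Run:
```python
from rig import arm
from h import *
s=arm.snapshot('wrist')
uv=np.array([(690,70),(617,514),(516,113),(100,107),(495,267),(93,262),(475,412),(86,407),(461,544),(80,541)])/4+[330,150]
L=[(105,61,4),(105,-61,4),(48,54.6,40),(-48,54.6,40),(48,18.3,40),(-48,18.3,40),(48,-18.3,40),(-48,-18.3,40),(48,-54.6,40),(-48,-54.6,40)]
p,e=fit(s,uv,L);print('rack',p,np.round(e,1))
t=arm.snapshot('top')
f=lambda a:np.array(a)/2.857+[180,120]
uv2=f([(480,156),(664,182),(481,235),(465,385),(652,256),(636,405)]);L2=[(105,61,4),(105,-61,4),(48,55,40),(-48,55,40),(48,-55,40),(-48,-55,40)]
# joint, with wrist shift nuisance in px
r=least_squares(lambda q:np.r_[((proj(s,W(q[:3],L))-uv)).ravel(),((proj(t,W(q[:3],L2))-uv2)*2).ravel()],p)
print(r.x,np.round(r.fun,1))
for n,z in((s,'s'),(t,'t')):print(arm.get_obs()['eef_pos'])
p=r.x
print(W(p,[(-85,36.6,0),(-63,36.6,0),(-4.5,36.6,0),(58,36.6,0),(89,36.6,0)]))
```

```text
rack [ 0.52920364 -0.34848881 -0.15632124] [ 0.8 -0.5  0.4  0.2  0.6 -0.4 -0.9 -0.6  0.8 -0.1 -0.9 -0.3  1.   0.2
 -0.8  0.4 -0.2  1.3 -0.8  1.1]
[ 0.52817455 -0.34939478 -0.14942464] [-0.5 -0.2 -0.   0.5 -0.8  0.4 -2.3  0.9 -0.3  0.6 -2.   1.1  0.1  0.9
 -1.6  1.7 -0.8  1.9 -1.4  2.4 -0.7 -1.8 -0.2 -2.8 -1.3 -2.5 -4.  -2.5
 -0.1 -1.  -1.9 -0. ]
[ 0.45203618 -0.31314841  0.20993823]
[ 0.45203618 -0.31314841  0.20993823]
[[ 0.44957032 -0.30054873  0.        ]
 [ 0.47132518 -0.30382386  0.        ]
 [ 0.5291733  -0.3125327   0.        ]
 [ 0.59097686 -0.32183703  0.        ]
 [ 0.62163142 -0.32645197  0.        ]]
```

Call:
jog_arm --moves '[[0, [-2, 13, -60], -0.8], [0, [-2, 13, -120], -0.8], [0, [-2, 13, -170], -0.8], [0, [-2, 13, -194], -0.8], [0, [-2, 13, -194], -0.8]]'

```text
time_s: 2.98
eef_pos: [0.4489, -0.2983, 0.014]
tcp_rot: [-3.137, -0.002, 1.416]
contact_force: [0.2, -0.9, 0.5]
finger_gap: -0.001
finger_force: 0.0
```

Call:
jog_arm --moves '[[0, [8, -3, 0], 0], [0, [16, -4, 0], 0], [0, [23, -5, 0], 0], [0, [29, -6, 0], 0], [0, [35, -7, 0], 0]]'

```text
time_s: 3.6
eef_pos: [0.4846, -0.3057, 0.016]
tcp_rot: [-3.138, -0.0, 1.417]
contact_force: [-5.7, 1.0, 4.1]
finger_gap: -0.005
finger_force: 2.8
```

Call:
jog_arm --moves '[[0, [6, -1, 0], 0], [0, [12, -2, 0], 0], [0, [18, -3, 0], 0], [0, [24, -4, 0], 0], [0, [30, -5, 0], 0]]'

```text
time_s: 4.22
eef_pos: [0.5143, -0.3108, 0.0159]
tcp_rot: [-3.138, -0.0, 1.417]
contact_force: [-4.9, 1.3, 4.3]
finger_gap: 0.002
finger_force: 2.7
```

Run:
```python
from rig import arm
from h import *
o=arm.get_obs();print(o['time_s'],o['eef_pos'],o['contact_force'])
ims=[]
for n in('top','side'):
    s=arm.snapshot(n);a=s['frame'][:,:,::-1]
    ims.append(cv2.resize(a[170:290,320:440] if n=='top' else a[210:330,270:390],(400,400),interpolation=cv2.INTER_CUBIC))
cv2.imwrite('pics/p1.png',np.hstack(ims))
```

```text
4.225 [ 0.51432604 -0.31075198  0.01591271] [-4.94292298  1.25248673  4.33411876]
```

View pics/p1.png

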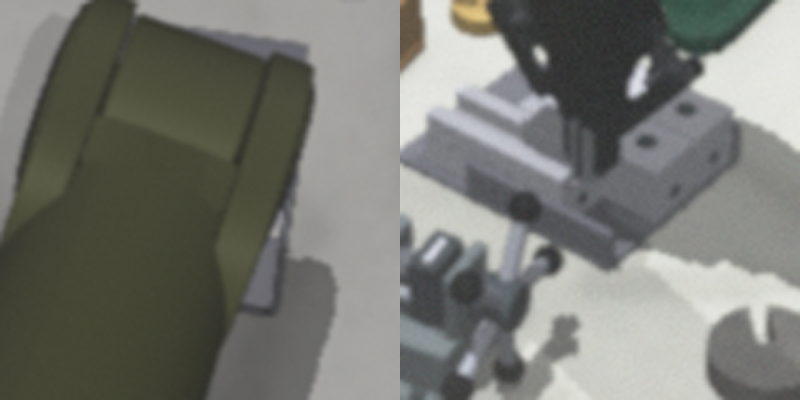

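Call:
jog_arm --moves '[[0, [6, -1, 0], 0], [0, [11, -2, 0], 0], [0, [15, -2, 0], 0], [0, [15, -2, 0], 0], [0, [5, -1, 0], 0]]'

```text
time_s: 4.95
eef_pos: [0.5222, -0.3113, 0.0162]
tcp_rot: [3.139, -0.0, 1.418]
contact_force: [-0.5, 0.0, -0.2]
finger_gap: -0.003
finger_force: 0.0
```

Call:
jog_arm --moves '[[0, [-10, 1, 40], -10], [60, [-10, 1, 100], -20], [60, [-10, 1, 160], -30], [60, [-10, 1, 190], -40], [60, [-10, 1, 190], -50]]'

```text
time_s: 5.58
eef_pos: [0.5128, -0.3115, 0.2102]
tcp_rot: [3.134, -0.004, 0.539]
contact_force: [0.3, 0.3, 0.1]
finger_gap: 0.707
finger_force: 0.0
```

Call:
jog_arm --moves '[[60, [10, 0, 0], -10], [60, [20, 0, 0], -20], [60, [30, 0, 0], -30], [60, [40, 0, 0], -40], [60, [40, 0, 0], -40]]'

```text
time_s: 6.2
eef_pos: [0.5514, -0.3102, 0.206]
tcp_rot: [-3.141, -0.001, -0.151]
contact_force: [0.0, 0.2, 0.2]
finger_gap: 0.701
finger_force: 0.0
```

Run:
```python
from rig import arm
from h import *
o=arm.get_obs();print(o['time_s'],o['eef_pos'],o['tcp_rot'],o['finger_gap'],o['joint_pos'])
s=arm.snapshot('wrist');cv2.imwrite('pics/w3.png',s['frame'][:,:,::-1])
```

```text
6.2 [ 0.5514088  -0.310183    0.20598225] [-3.14138900e+00 -8.48779675e-04 -1.50562383e-01] 0.7014465266363921 [ 0.63646629  0.29305798 -0.2054057   1.49904998  0.05991056  1.35492789
 -1.29457273]
```

View pics/w3.png

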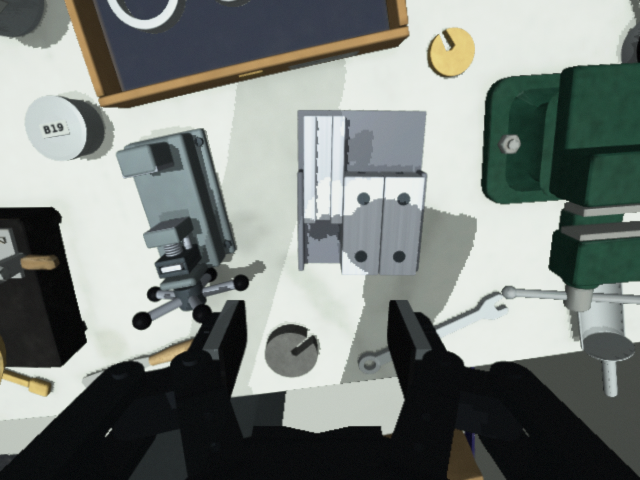

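Run:
```python
import cv2
a=cv2.imread('pics/w3.png')[105:335,110:430]
cv2.imwrite('pics/w4.png',cv2.resize(a,None,fx=2.5,fy=2.5,interpolation=cv2.INTER_CUBIC))
```

```text
(no output)
```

View pics/w4.png

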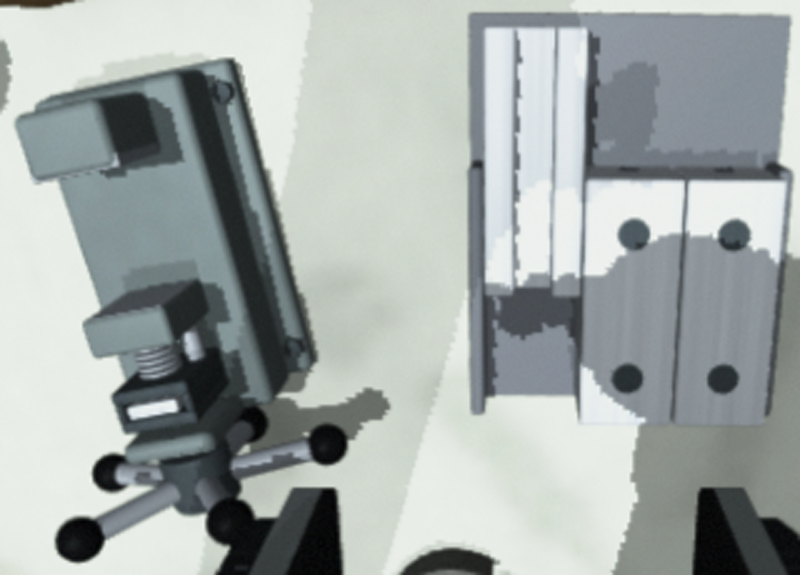

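```bash
cat > fit2.py <<'E'
from rig import arm
from h import *
s=arm.snapshot('wrist')
g=lambda a:np.array(a)/2.5+[110,105]
L=[(105,61,4),(105,-61,4),(48,18.3,40),(48,-54.6,40),(-48,-54.6,40),(-48,18.3,40),(48,-18.3,40),(-48,-18.3,40)]
p,e=fit(s,g([(470,14),(790,17),(588,181),(786,180),(767,424),(580,421),(687,180),(673,422)]),L);print('rack',p,np.abs(e).max())
b,e=fit(s,g([(485,27),(587,27),(485,294),(578,296)]),[(48,18,40),(48,-18,40),(-48,18,40),(-48,-18,40)]);print('block',b,np.round(e,1))
c,si=np.cos(p[2]),np.sin(p[2]);d=b[:2]-p[:2];print('block in rack',c*d[0]+si*d[1],-si*d[0]+c*d[1])
uv=g([(17,118),(95,98),(36,181),(118,165),(84,322),(175,308),(95,357),(180,345),(237,60),(183,70),(80,540),(112,472),(250,425),(327,444),(230,522)])
ang=lambda a,i:a+np.radians(72*i)
def M(q):
    j=q[4]
    P=[(40,15,78),(40,-15,78),(18,15,78),(18,-15,78),(j,15,78),(j,-15,78),(j-14,15,78),(j-14,-15,78),(46,-38,10),(46,-28,38)]
    return P
def res(q,full=False):
    B=np.array([(-100,48*np.cos(ang(q[3],i)),58+48*np.sin(ang(q[3],i))) for i in range(5)])
    pb=proj(s,W(q,B));r=(proj(s,W(q,M(q)))-uv[:10])
    D=np.linalg.norm(uv[10:,None]-pb[None],axis=2);k=D.argmin(1)
    return np.r_[r.ravel(),(uv[10:]-pb[k]).ravel()]
best=min((least_squares(res,[.585,-.178,0,a,-27],x_scale=[.01,.01,.1,.1,3],loss='soft_l1') for a in(-.6,-.3,0,.3,.6)),key=lambda r:r.cost)
print('clamp',best.x,best.cost);print(np.round(res(best.x),1))
np.save('clamp.npy',best.x)
print('seat',W(best.x,(-4.5,0,38)),'star',W(best.x,(-100,0,58)))
E
python3 fit2.py
```

```text
rack [ 0.5284004  -0.34912099 -0.14850595] 2.417604116759378
block [ 0.58558583 -0.32065604 -0.16036954] [-0.8 -0.9  0.8 -0.4 -0.8  1.1  0.8  0.7]
block in rack 0.05234431440060521 0.03661284171372093
clamp [ 5.92079294e-01 -1.78599695e-01  2.27949318e-02  8.41786286e-01
 -2.86944755e+01] 14.643002081229868
[-1.2 -1.2  3.9 -0.4  0.1  1.3  2.9  0.9 -1.  -0.1 -3.2 -0.5 -0.3  1.5
 -0.5  0.5 -0.9 -1.   0.3 -2.  -0.1  0.4 -0.4  0.1  0.3  0.2 -0.6 -1.2
 -0.8 -0.7]
seat [[ 0.58758046 -0.17870226  0.038     ]] star [[ 0.49210527 -0.18087899  0.058     ]]
```

Call:
jog_arm --moves '[[60, [40, -10, -40], 0], [60, [64, -15, -100], 0], [60, [64, -15, -150], 0], [60, [64, -15, -180], 0], [60, [64, -15, -180], 0]]'

```text
time_s: 6.92
eef_pos: [0.6122, -0.3249, 0.0229]
tcp_rot: [-3.14, 0.006, -0.152]
contact_force: [-1.1, 0.4, 0.1]
finger_gap: 0.704
finger_force: 0.0
```

Run:
```python
from rig import arm
o=arm.get_obs();print(o['time_s'],o['eef_pos'],o['tcp_rot'],o['contact_force'])
```

```text
6.925 [ 0.61216737 -0.32493582  0.02287952] [-3.13967693  0.00591132 -0.15200356] [-1.08060582  0.39564381  0.09194415]
```

Call:
jog_arm --moves '[[60, [1, 0, -13], 0], [60, [1, 0, -14], 0], [20, [1, 0, -14], 0], [20, [1, 0, -14], 0], [20, [1, 0, -14], 0]]'

```text
time_s: 7.55
eef_pos: [0.6167, -0.3262, 0.0137]
tcp_rot: [3.141, -0.002, -0.153]
contact_force: [-1.7, -0.2, 5.5]
finger_gap: 0.394
finger_force: 60.2
```

Call:
jog_arm --moves '[[20, [0, 0, 0], 0], [20, [0, 0, 0], 0], [20, [0, 0, 0], 0]]'

```text
time_s: 7.92
eef_pos: [0.6167, -0.3262, 0.0137]
tcp_rot: [3.141, -0.002, -0.153]
contact_force: [0.2, 0.2, 6.3]
finger_gap: 0.398
finger_force: 60.2
```

Call:
jog_arm --moves '[[20, [0, 0, 20], 0], [20, [0, 0, 50], 0], [20, [0, 0, 90], 0], [20, [0, 0, 120], 0], [20, [0, 0, 120], 0]]'

```text
time_s: 8.55
eef_pos: [0.6178, -0.3264, 0.1356]
tcp_rot: [3.14, -0.006, -0.153]
contact_force: [0.5, 0.3, -3.6]
finger_gap: 0.391
finger_force: 60.3
```

Call:
jog_arm --moves '[[20, [0, 30, 0], 10], [20, [-5, 60, 0], 20], [20, [-10, 90, 0], 30], [20, [-15, 120, 0], 40], [20, [-20, 140, 0], 50]]'

```text
time_s: 9.18
eef_pos: [0.5945, -0.183, 0.1298]
tcp_rot: [-3.138, 0.001, 0.727]
contact_force: [0.6, -0.2, -4.1]
finger_gap: 0.387
finger_force: 60.4
```

Call:
jog_arm --moves '[[20, [-2, 10, 0], 10], [20, [-4, 20, 0], 20], [20, [-6, 28, 0], 30], [20, [-8, 34, 0], 40], [20, [-10, 37, 0], 50]]'

```text
time_s: 9.8
eef_pos: [0.5843, -0.1477, 0.1298]
tcp_rot: [-3.138, -0.002, 1.598]
contact_force: [-0.1, -1.4, -3.8]
finger_gap: 0.392
finger_force: 60.4
```

Call:
jog_arm --moves '[[20, [0, 0, 0], 0], [20, [0, 0, 0], 0]]'

```text
time_s: 10.05
eef_pos: [0.5852, -0.1489, 0.131]
tcp_rot: [-3.14, -0.001, 1.589]
contact_force: [-0.1, -0.4, -3.8]
finger_gap: 0.389
finger_force: 60.4
```

Run:
```python
from rig import arm
from h import *
o=arm.get_obs();print(o['time_s'],o['eef_pos'],o['tcp_rot'],o['contact_force'])
s=arm.snapshot('wrist');t=arm.snapshot('side')
cv2.imwrite('pics/p5.png',np.hstack([cv2.resize(s['frame'][:,:,::-1],(480,360)),cv2.resize(t['frame'][200:320,200:306,::-1],(318,360),interpolation=2)]))
```

```text
10.05 [ 0.58521675 -0.14888254  0.13095766] [-3.13994573e+00 -5.12674504e-04  1.58873111e+00] [-0.14279786 -0.44166778 -3.79393393]
```

View pics/p5.png

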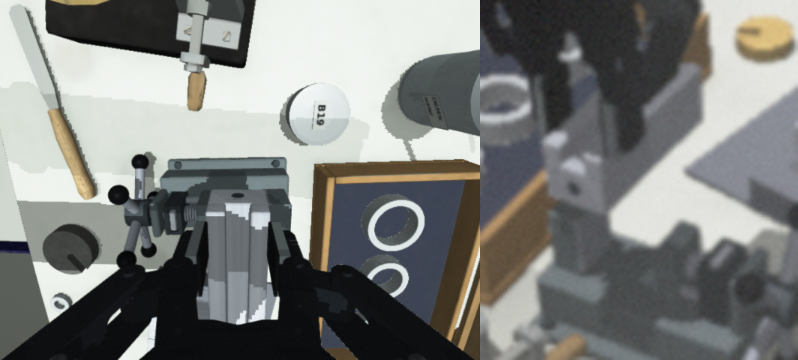

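Call:
jog_arm --moves '[[20, [1, 1, -15], 0], [20, [1, 1, -35], 0], [20, [1, 1, -55], 0], [20, [1, 1, -70], 0], [20, [1, 1, -78], 0]]'

```text
time_s: 10.78
eef_pos: [0.5862, -0.1475, 0.0523]
tcp_rot: [-3.14, -0.001, 1.592]
contact_force: [-0.1, -0.3, -2.8]
finger_gap: 0.394
finger_force: 60.3
```

Call:
jog_arm --moves '[[20, [0, 0, -2], 0], [20, [0, 0, -3], 0]]'

```text
time_s: 11.02
eef_pos: [0.5875, -0.1478, 0.0516]
tcp_rot: [3.14, 0.0, 1.592]
contact_force: [0.3, 0.4, -3.4]
finger_gap: 0.392
finger_force: 60.3
```

Run:
```python
from rig import arm
from h import *
o=arm.get_obs();print(o['time_s'],o['eef_pos'],o['tcp_rot'],o['contact_force'],o['moment'])
```

```text
11.025 [ 0.58753834 -0.14777881  0.05158205] [3.14034602e+00 3.34168419e-04 1.59190496e+00] [ 0.29809312  0.44260739 -3.39578274] [ 0.07580273  0.02359406 -0.01573712]
```

Call:
jog_arm --moves '[[20, [0, 0, -1], 0], [20, [0, 0, -2], 0], [20, [0, 0, -3], 0], [20, [0, 0, -3], 0]]'

```text
time_s: 11.52
eef_pos: [0.5871, -0.1476, 0.0482]
tcp_rot: [3.141, 0.0, 1.592]
contact_force: [0.4, 0.4, -2.6]
finger_gap: 0.394
finger_force: 60.5
```

Call:
jog_arm --moves '[[20, [0, 0, -1], 0], [20, [0, 0, -1.5], 0], [20, [0, 0, -1.5], 0]]'

```text
time_s: 11.9
eef_pos: [0.5872, -0.1474, 0.0477]
tcp_rot: [3.141, 0.0, 1.592]
contact_force: [-3.3, 1.7, 5.2]
finger_gap: 0.393
finger_force: 61.4
```

Call:
jog_arm --moves '[[50, [0, 0, 0], 0], [60, [0, 0, 0], 0], [60, [0, 0, 0], 0], [60, [0, 0, 30], 0], [60, [0, 0, 80], 0]]'

```text
time_s: 12.52
eef_pos: [0.5853, -0.1476, 0.1254]
tcp_rot: [-3.138, -0.001, 1.592]
contact_force: [0.4, -0.6, 0.3]
finger_gap: 0.705
finger_force: 0.0
```

Call:
jog_arm --moves '[[30, [-40, -20, 40], 0], [0, [-80, -50, 70], 0], [0, [-80, -100, 70], 0], [0, [-80, -100, 70], 0]]'

```text
time_s: 13.02
eef_pos: [0.5053, -0.2534, 0.1969]
tcp_rot: [3.141, 0.003, 1.584]
contact_force: [0.2, 1.2, -0.4]
finger_gap: 0.001
finger_force: 0.0
```

Run:
```python
from rig import arm
from h import *
o=arm.get_obs();print(o['time_s'],o['eef_pos'],o['tcp_rot'],o['contact_force'])
s=arm.snapshot('wrist');t=arm.snapshot('side')
cv2.imwrite('pics/p6.png',np.hstack([cv2.resize(s['frame'][:,:,::-1],(480,360)),cv2.resize(t['frame'][230:350,220:326,::-1],(318,360),interpolation=2)]))
cv2.imwrite('pics/w6.png',s['frame'][:,:,::-1])
q=np.load('clamp.npy')
B=[(-4.5+x,y,z) for x in(-18,18) for y in(-48,48) for z in(74,)]
print(np.round(proj(s,W(q,B))*.75))
```

```text
13.025 [ 0.50533275 -0.25341884  0.1968933 ] [3.14128556e+00 2.92274399e-03 1.58362226e+00] [ 0.20379676  1.15447267 -0.37189395]
[[299. 145.]
 [305.  45.]
 [334. 144.]
 [343.  45.]]
```

View pics/p6.png

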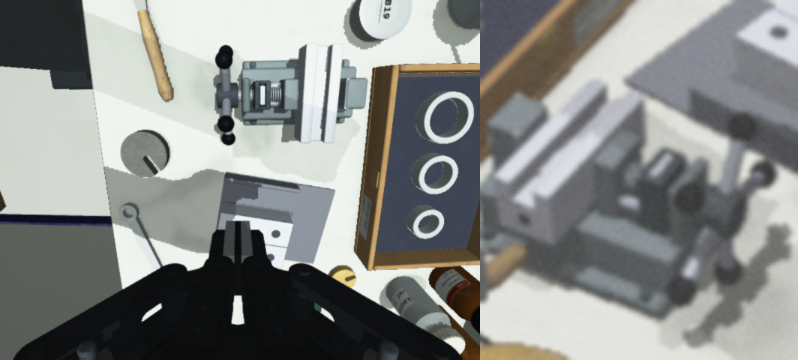

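The block is seated across the bed, with its corners within 2 px of the predicted ones and centred. Next is the star: arm 120° up on the right, pushed down at its ball.

Call:
jog_arm --moves '[[0, [-18, 20, -20], 0], [0, [-18, 43, -50], 0], [0, [-18, 43, -80], 0], [0, [-18, 43, -80], 0]]'

```text
time_s: 13.62
eef_pos: [0.4874, -0.2022, 0.1143]
tcp_rot: [-3.137, -0.003, 1.595]
contact_force: [-0.4, -0.7, 0.3]
finger_gap: 0.001
finger_force: 0.0
```

Run:
```python
from rig import arm
from h import *
o=arm.get_obs();print(o['time_s'],o['eef_pos'],o['contact_force'])
for n in('side','wrist'):
  s=arm.snapshot(n)
  for t in('tab','star','jaw'):
    print(n,t,[(round(float(r['p']),2),[int(v) for v in r['rect']],int(r['region'].sum())) for r in arm.trace(s,t)][:2])
  q=np.load('clamp.npy')
  print(proj(s,W(q,[(-62,9,77.5),(-62,-9,77.5),(-62,9,93.5),(-62,-9,93.5)])).round(0).tolist())
```

```text
13.625 [ 0.48741351 -0.20216646  0.1142711 ] [-0.41512549 -0.67889906  0.34809334]
side tab []
side star [(0.69, [283, 268, 319, 329], 821)]
side jaw [(0.23, [283, 267, 318, 331], 829)]
[[276.0, 287.0], [282.0, 280.0], [275.0, 279.0], [281.0, 273.0]]
wrist tab [(0.61, [379, 202, 392, 233], 246)]
wrist star [(0.78, [306, 129, 367, 288], 4255)]
wrist jaw [(0.77, [393, 180, 446, 244], 2549), (0.35, [429, 130, 527, 292], 11711)]
[[387.0, 208.0], [385.0, 238.0], [392.0, 215.0], [390.0, 248.0]]
```

Call:
jog_arm --moves '[[0, [0, -7, -13], 0], [0, [0, -13, -19], 0], [0, [0, -18, -26], 0], [0, [0, -21, -34], 0], [0, [0, -24, -42], 0]]'

```text
time_s: 14.65
eef_pos: [0.4889, -0.2289, 0.0739]
tcp_rot: [-3.142, -0.0, 1.592]
contact_force: [-0.7, 0.1, 0.9]
finger_gap: -0.002
finger_force: 0.0
```

Call:
jog_arm --moves '[[0, [0, -1, -8], 0], [0, [0, -1, -16], 0], [0, [0, 0, -26], 0], [0, [0, 0, -26], 0]]'

```text
time_s: 15.15
eef_pos: [0.4883, -0.2281, 0.0475]
tcp_rot: [-3.14, -0.001, 1.592]
contact_force: [0.7, -0.1, 1.0]
finger_gap: 0.001
finger_force: 0.0
```

```bash
cat > chk.py <<'E'
from rig import arm
from h import *
o=arm.get_obs();print(o['time_s'],o['eef_pos'],o['contact_force'])
s=arm.snapshot('wrist');q=np.load('clamp.npy')
for t in('tab','jaw','star'):
    print(t,[(round(float(r['p']),2),[int(v) for v in r['rect']],int(r['region'].sum())) for r in arm.trace(s,t)][:2])
print('tab pred dn/up',proj(s,W(q,[(-62,9,77.5),(-62,-9,77.5),(-62,9,93.5),(-62,-9,93.5)])).round(0).tolist())
for j in(-28.7,-24,-18):print('jaw top',j,proj(s,W(q,[(j,15,78),(j,-15,78)])).round(0).tolist())
# star angle: match dark balls
g=cv2.cvtColor(s['frame'],cv2.COLOR_RGB2GRAY)
def sc(a):
    B=np.array([(-100,48*np.cos(a+k*1.2566),58+48*np.sin(a+k*1.2566)) for k in range(5)])
    u=proj(s,W(q,B)).round().astype(int);v=[]
    for x,y in u:
        if 3<=x<637 and 3<=y<477: v.append(g[y-3:y+4,x-3:x+4].mean())
    return np.mean(v)
A=np.radians(np.arange(0,72,1));S=[sc(a) for a in A];k=np.argsort(S)[:4];print('star a mod72',k,np.round(np.array(S)[k],0))
cv2.imwrite(f"pics/z{s['shot']}.png",s['frame'][:,:,::-1])
E
python3 chk.py
```

```text
15.15 [ 0.48826746 -0.22805926  0.04751121] [ 0.7289479  -0.05407842  1.01889478]
tab [(0.82, [419, 180, 437, 232], 720)]
jaw [(0.73, [438, 157, 523, 247], 5508), (0.15, [416, 179, 434, 233], 738)]
star [(0.76, [306, 74, 397, 321], 10266)]
tab pred dn/up [[432.0, 191.0], [427.0, 238.0], [446.0, 201.0], [440.0, 253.0]]
jaw top -28.7 [[524.0, 176.0], [511.0, 253.0]]
jaw top -24 [[537.0, 176.0], [523.0, 253.0]]
jaw top -18 [[552.0, 176.0], [538.0, 253.0]]
star a mod72 [37 38 36 35] [29. 29. 29. 30.]
```

Run:
```python
from rig import arm
from h import *
import glob
t=arm.snapshot('side');s=arm.snapshot('wrist')
a=s['frame'][40:340,270:600,::-1]
cv2.imwrite('pics/v10.png',np.hstack([cv2.resize(a,(462,420),interpolation=2),cv2.resize(t['frame'][240:345,260:344,::-1],(336,420),interpolation=2)]))
```

```text
(no output)
```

View pics/v10.png

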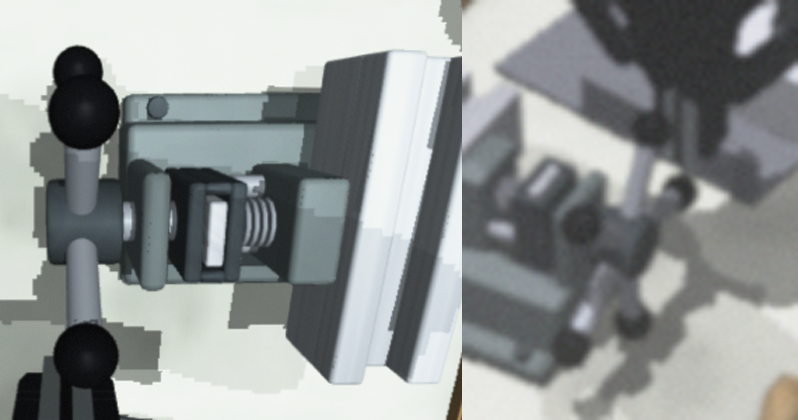

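The picture shows the right-hand upper ball at wrist pixel (331,294), with the fingertips outside and below it. So the tip slid past the ball, and the jaw has not moved noticeably. I'll recompute the star angle.

Run:
```python
from rig import arm
from h import *
s=arm.snapshot('wrist');q=np.load('clamp.npy')
uv=np.array([(331,294),(331,120),(326,91)])
def f(v,pr=0):
    a,dx,dy,dz=v
    B=np.array([(-100+dx,dy+48*np.cos(a+k*1.2566),58+dz+48*np.sin(a+k*1.2566)) for k in range(5)])
    P=proj(s,W(q,B));D=np.linalg.norm(uv[:,None]-P[None],axis=2);k=D.argmin(1)
    if pr:print(k,P.round(0).tolist())
    return np.r_[(uv-P[k]).ravel(),np.array([dx,dy,dz])]
r=min((least_squares(f,[a,0,0,0]) for a in np.arange(0,1.2,.1)),key=lambda r:r.cost)
f(r.x,1);print(np.degrees(r.x[0]),r.x,r.cost)
print('tcp',proj(s,[arm.get_obs()['eef_pos']]))
```

```text
[1 0 4] [[331.0, 120.0], [330.0, 294.0], [326.0, 288.0], [325.0, 189.0], [327.0, 91.0]]
48.10516025326377 [ 0.83959343  1.30526977  1.13661802 -0.01424656] 2.1847427551935845
tcp [[315.05781564 293.13014819]]
```

Call:
jog_arm --moves '[[0, [4, 0, -3], 0], [0, [4, 0, -8], 0], [0, [4, 0, -8], 0]]'

```text
time_s: 15.88
eef_pos: [0.4924, -0.2284, 0.0398]
tcp_rot: [-3.14, -0.001, 1.592]
contact_force: [-0.4, 0.1, 0.4]
finger_gap: -0.001
finger_force: 0.0
```

```bash
cat > star.py <<'E'
from rig import arm
from h import *
from scipy.optimize import least_squares
def balls(s,a,q):
    return W(q,np.array([(-98.7,1.1+48*np.cos(a+k*1.2566),58+48*np.sin(a+k*1.2566)) for k in range(5)]))
def star(cams=('side',)):
    q=np.load('clamp.npy');out=[]
    for n in cams:
        s=arm.snapshot(n);R=[r for r in arm.trace(s,'star')]
        if not R: print(n,'none');continue
        m=R[0]['region'];g=cv2.cvtColor(s['frame'],cv2.COLOR_RGB2GRAY).astype(float)
        dist=cv2.distanceTransform((~m).astype(np.uint8),2,3)
        A=np.radians(np.arange(0,72,1.)); C=[]
        ys,xs=np.nonzero(m);mp=np.c_[xs,ys]
        for a in A:
            B=balls(s,a,q);P=proj(s,B);c=proj(s,W(q,[(-98.7,1.1,58)]))[0]
            # render a model mask, compare with the traced one
            im=np.zeros(m.shape,np.uint8);V=np.array(s['view'])
            for p,b in zip(P,B):
                f=s['fx']/(V[:3,:3]@b+V[:3,3])[2]
                cv2.circle(im,tuple(int(v*16) for v in p),int(.008*f*16),1,-1,8,4)
                cv2.line(im,tuple(int(round(v)) for v in c),tuple(int(round(v)) for v in p),1,max(1,int(.009*f)))
            cv2.circle(im,tuple(int(v*16) for v in c),int(.013*f*16),1,-1,8,4)
            C.append((im.astype(bool)&m).sum()/(im.astype(bool)|m).sum())
        k=int(np.argmax(C));print(n,'a mod 72:',k,'iou',round(C[k],2),[round(C[(k+d)%72],2) for d in(-8,-4,4,8)])
if __name__=='__main__':
    o=arm.get_obs();print(o['time_s'],o['eef_pos'],o['contact_force']);star(('side','wrist'))
E
python3 star.py
```

```text
15.875 [ 0.49244845 -0.22844477  0.03981411] [-0.35341427  0.14725516  0.36070467]
side a mod 72: 50 iou 0.65 [np.float64(0.59), np.float64(0.65), np.float64(0.61), np.float64(0.54)]
wrist a mod 72: 48 iou 0.85 [np.float64(0.74), np.float64(0.79), np.float64(0.8), np.float64(0.73)]
```

Run:
```python
from star import *
q=np.load('clamp.npy')
for n in('side','wrist'):
    s=arm.snapshot(n);print(n,'tcp',proj(s,[arm.get_obs()['eef_pos'],np.array([.4883,-.2281,.0475])]).round(1).tolist())
    print(proj(s,balls(s,np.radians(48.1),q)).round(1).tolist())
    a=s['frame'][240:345,260:344] if n=='side' else s['frame'][260:345,270:380]
    g=cv2.cvtColor(a,cv2.COLOR_RGB2GRAY)
    g=cv2.resize(g,None,fx=.5 if n=='side' else .34,fy=.34,interpolation=3)
    for r in g: print(''.join(' .:-=+*#%@'[min(9,v//26)] for v in r))
```

```text
side tcp [[314.2, 290.5], [316.4, 288.6]]
[[287.5, 295.5], [305.5, 271.7], [312.8, 287.7], [300.7, 319.7], [284.9, 326.1]]
+#%%%%%%%%%#-:::::..............::.::::::-
%%%%%%%%%%%#+:::::::............:..:+*-:::
%%%%%%%%%#*++=::::-:...........:.:-*%#-:::
%%%%%%%%*+++++=::::::...........:-#%%*-:::
%%%%%%*++++++++=::::::..........:=##*-::::
%%%%*+++++++++++=::::.:.........:---::::::
*%%%#++++++++++=+=---::.:..:.:...::::::::+
=#%%###*+++++++--===+=::...:::.:.::::::-=+
+####*+#%%#+++=-----===:::::..:::::::-====
####*==*%%%%#*+--------::::::.:::::-======
###+=-=*%%%%%%%#+=---::::::-::::-=+++=====
#*+====*%%%%%%%%%%*+=-::::--::::=++++++===
*==+===+%%%%%%%%%%%%%*=-::--::::-===++++++
=+++=--*##+**#%%%%%%%#+==-:-::::----=++++=
+++=--=**=++-=*###%%%*++*=:--:----:--===-=
===--====**=-:=+==#%#++*%+::-++=-------=++
----==--=+--:-==--*#*+=**=-::*%%*=----=+++
------::--::---::-++++==-----*#*++====++++
------:::::--:::::--==----==++++++++++++++
---=**=::::::::::------:-===++++++++++++++
-----=-:::::-::::-----::-====+++++++++++++
+====--:::::--::::::-::-======++++++++++++
++++++=--:::---:---::::+###*===
[... 1095 characters left out ...]
  .-============
+++++++++=              .============
+++++++++:               -===========
+++++++++.               :===========
++++++++=                :===========
++++++==-       ...      :===========
+++++=.         ...       -++========
++++=.          ....       =+++++++++
++++:            ..        :*****++++
++++.                      :@@@@@#***
++++.     .                :%@@@@@@@%
+++=     .:                .#@@@@@@@@
+++-     .::.               *@@@@@@@@
+++-     .:::.      .:.     +@@@@@@@@
+++:     .::::.  .::::.     -@@@@@@@@
+++.     .::::.  .::::.     :@@@@@@@@
++=.     .::::.  .:::::     .%@@@@@@@
++=      .::--.  .--::.      #@@@@@@@
++-        .:-.  .-:.        =%%%%%@@
```

Call:
jog_arm --moves '[[0, [0, -30, 0], 0], [0, [0, -30, 50], 0], [0, [0, -10, 82], 0], [0, [0, 24, 82], 0], [0, [0, 24, 82], 0]]'

```text
time_s: 16.8
eef_pos: [0.4937, -0.2017, 0.1234]
tcp_rot: [3.14, 0.0, 1.597]
contact_force: [0.2, 0.2, -0.6]
finger_gap: -0.001
finger_force: 0.0
```

Call:
jog_arm --moves '[[0, [0, 0, -5], 0], [0, [0, 0, -12], 0], [0, [0, 0, -18], 0]]'

```text
time_s: 17.18
eef_pos: [0.4924, -0.2053, 0.1034]
tcp_rot: [-3.141, -0.001, 1.591]
contact_force: [-0.2, 0.3, -0.7]
finger_gap: -0.0
finger_force: 0.0
```

```bash
python3 star.py
```

```text
17.175 [ 0.49237725 -0.20531674  0.10344845] [-0.17121092  0.26103851 -0.68454318]
side a mod 72: 50 iou 0.71 [np.float64(0.66), np.float64(0.71), np.float64(0.67), np.float64(0.6)]
wrist a mod 72: 47 iou 0.81 [np.float64(0.71), np.float64(0.78), np.float64(0.77), np.float64(0.72)]
```

Call:
jog_arm --moves '[[0, [0, 0, -3], 0], [0, [0, 0, -6], 0], [0, [0, 0, -6], 0]]'

```text
time_s: 17.75
eef_pos: [0.4927, -0.2046, 0.0983]
tcp_rot: [-3.141, -0.0, 1.592]
contact_force: [0.1, -0.2, -0.3]
finger_gap: -0.008
finger_force: 0.0
```

Run:
```python
from star import *
o=arm.get_obs();print(o['eef_pos'],o['contact_force'])
star(('wrist',))
q=np.load('clamp.npy')
s=arm.snapshot('side');print(proj(s,[o['eef_pos']]),proj(s,balls(s,np.radians(48.1),q)).round(1)[1:3])
g=cv2.cvtColor(s['frame'][255:300,280:335],cv2.COLOR_RGB2GRAY)
for i,r in enumerate(g): print(255+i,''.join(' .:-=+*#%@'[min(9,v//26)] for v in r))
```

```text
[ 0.49274407 -0.20461442  0.09828371] [ 0.08423312 -0.20871061 -0.34668935]
wrist a mod 72: 48 iou 0.77 [np.float64(0.7), np.float64(0.75), np.float64(0.73), np.float64(0.68)]
[[306.41053608 272.2713207 ]] [[305.5 271.7]
 [312.8 287.7]]
255 +++++++++++++++++=::---::----:::::.::-======+=====++*#%
256 +++++++++++++++++=-:---::----::::::::-==============++*
257 +++++++++++++++++=-:---::----:::::::-================++
258 +++++++++++++++++==----::---::::::::-============+=====
259 ++++++++++==++++++==---::----::::::-===================
260 +++++++++=====+++++==--::----:::::-=================+=+
261 +++++++++=---===+++==--::----::::-=====================
262 +++++++++=-----===+===-::----:::-================+=+===
263 +=+++++++=-------=====-::-------==++++================+
264 *+==+++++=---------====-------==++++++++===============
265 %#*++=+++=------------=========+++++++++++=============
266 %%%#*+++==--------------======++++++++++++++===========
267 %%%%%#*+==-------------------==++++++++++++++++========
268 %%%%%%%#*=--------------::::::-=+++++++++++++++++======
269 %%%%%%%%#*+=-------
[... 1136 characters left out ...]
=#%%%#*++++*%%*=----:::=#%%%%%#*=-------
289 --::::-====----=#%%%#*++++###+=----::-+#%%%%%%#*+=----=
290 -::::-===---:--=*%%#**++++**+=-----::=*%%%%%%%%##*+=--=
291 ::::-==---::::--+****+++++*+=-------=*#%%%%%%%%%%#*+===
292 :::-==--:::::::--===++++==+=---==+++*%%%%%%%%%%%##*++++
293 ::--=--::::::::----=+++====---=+*###%%%%%%%%%%%#**+++++
294 :::---:::::::::-----====-----=+*%%%%%%%%%%%%%#**+++++++
295 :::--::::::::::--------------=*%%%%%%%%%%%##**+++++++++
296 :::-:::::::::::-----------::-=*%%%%%%%%%##*+++++++++++=
297 :::-:::::::::::-----------::-=+*########*++++++++++++++
298 :::--::::::::::----------:::-=+++***+***+++++++++++++++
299 :::--:::::::::-----------:::-=+++++++++++++++++++++++++
```

Call:
jog_arm --moves '[[0, [0, 0, -3], 0], [0, [0, 0, -6], 0], [0, [0, 0, -6], 0]]'

```text
time_s: 18.27
eef_pos: [0.4926, -0.2046, 0.0921]
tcp_rot: [-3.141, -0.0, 1.592]
contact_force: [0.2, -0.3, -0.7]
finger_gap: 0.0
finger_force: 0.0
```

Call:
jog_arm --moves '[[0, [0, 0, -3], 0], [0, [0, 0, -6], 0], [0, [0, 0, -6], 0]]'

```text
time_s: 18.65
eef_pos: [0.4929, -0.2047, 0.0864]
tcp_rot: [-3.142, -0.0, 1.592]
contact_force: [0.9, -0.6, 0.1]
finger_gap: -0.0
finger_force: 0.0
```

Run:
```python
from star import *
o=arm.get_obs();print(o['eef_pos'],o['contact_force'])
star(('wrist',))
s=arm.snapshot('side');print(proj(s,[o['eef_pos']]))
g=cv2.cvtColor(s['frame'][255:300,280:335],cv2.COLOR_RGB2GRAY)
for i,r in enumerate(g[:36]): print(255+i,''.join(' .:-=+*#%@'[min(9,v//26)] for v in r))
```

```text
[ 0.49293024 -0.20470174  0.08638959] [ 0.94125757 -0.56289503  0.13692129]
wrist a mod 72: 47 iou 0.71 [np.float64(0.64), np.float64(0.68), np.float64(0.69), np.float64(0.65)]
[[306.45524566 277.91087872]]
255 +++++++++++++++++=::---::---::.::.:::---=========+++*#%
256 +++++++++++++++++=::---::---::::...::-==============++*
257 +++++++++++++++++=::---::----::::::::-================+
258 +++++++++++++++++=::---::---::::..:::-======+==========
259 ++++++++++==+++++=-:---::----:::.::::-=================
260 +++++++++=====+++=::---::----::::::::-=================
261 +++++++++=---===+=::---::----::::::::-================+
262 +++++++++=-----==-::---::----::::::::-=================
263 +=+++++++=--------:::--::----:::::::-==================
264 *++=+++++=--------:::--::----:::.:::-=++===============
265 %#*++++++=-------------::----::::::-=+++++=============
266 %%%#*++===-------------::----:::::-=+++++++++==========
267 %%%%%#*+==-------------::----::::-=+++++++++++=========
268 %%%%%%%#*=-----------=-::----:::-==+++++++++++++=======
269 %%%%%%%%#*+=-----------::-----::-=+++++++++++++++
[... 566 characters left out ...]
%%%%%%%#*++======----------------===++++
280 +==++*#%%%%%%%%%%%%%%%#*++==+**+=-----------------=====
281 =+++==+*#%%%%%%%%%%%%%#*++++#%%#*+=-------------------=
282 =**+=--=*%%%###%%%%%%%*++++*#%%%#*+-------------------=
283 +**+=---+###*++*%%%%%#*++++*%%%#*+=-------------------=
284 **+=----=**++==+#%%%%#*++++#%%%*=--:-====-------------=
285 *+=---::-+++===+#%%%%#+++++#%%*=:::::-+**+=-----------=
286 *+---:::-====--=#%%%%**+++*#%#+-:::::-+###*+=---------=
287 +=--:::-====---=#%%%#*++++*%%#=--:::::=#%%##*+=--------
288 =--:::--====---=#%%%#*++++*%%*=---::::=#%%%%%#*==------
289 ---::--====--:-=#%%%#*++++###+=----:::+#%%%%%%#*+=----=
290 -::::-===---:--=*%%#*+++++**+=-----::=*%%%%%%%%%#+==--=
```

Call:
jog_arm --moves '[[0, [0, 0, 25], 0], [0, [-8, 0, 25], 0], [0, [-8, 0, 15], 0], [0, [-8, 0, 8], 0], [0, [-8, 0, 4], 0]]'

```text
time_s: 19.42
eef_pos: [0.4842, -0.2043, 0.089]
tcp_rot: [-3.14, -0.001, 1.592]
contact_force: [-0.0, 0.2, 0.2]
finger_gap: 0.003
finger_force: 0.0
```

Call:
jog_arm --moves '[[0, [0, 0, -4], 0], [0, [0, 0, -8], 0]]'

```text
time_s: 19.68
eef_pos: [0.4854, -0.2059, 0.0837]
tcp_rot: [3.141, 0.002, 1.592]
contact_force: [-5.5, -2.3, 15.1]
finger_gap: 0.002
finger_force: 8.0
```

Call:
jog_arm --moves '[[0, [0, 0, -4], 0], [0, [0, 0, -8], 0]]'

```text
time_s: 19.92
eef_pos: [0.4859, -0.2124, 0.079]
tcp_rot: [3.139, 0.012, 1.589]
contact_force: [-8.4, -13.3, 25.8]
finger_gap: 0.003
finger_force: 13.4
```

Run:
```python
from star import *
o=arm.get_obs();print(o['eef_pos'],o['contact_force'])
star(('wrist','side'))
s=arm.snapshot('side');print(proj(s,[o['eef_pos']]))
g=cv2.cvtColor(s['frame'][255:300,280:335],cv2.COLOR_RGB2GRAY)
for i,r in enumerate(g[:36]): print(255+i,''.join(' .:-=+*#%@'[min(9,v//26)] for v in r))
```

```text
[ 0.48589016 -0.21244516  0.078984  ] [ -8.42566427 -13.27930496  25.80761538]
wrist a mod 72: 58 iou 0.78 [np.float64(0.71), np.float64(0.76), np.float64(0.75), np.float64(0.73)]
side a mod 72: 58 iou 0.7 [np.float64(0.6), np.float64(0.66), np.float64(0.68), np.float64(0.61)]
[[312.75340536 280.08304125]]
255 +++++++++++++++++++++++=-::---::::::.:.:::::::::::-=+*#
256 +++++++++++++++++++++++=-::---:::::::::...:::::::-===+*
257 +++++++++++++++++++++++=-::---::--:::::::::::::--====++
258 +++++++++++++++++++++++=-::---::---::::.::::-========+=
259 ++++++++++==+++++++++++=-::---:----::::::::-===========
260 +++++++++=====+++++++++=-::---::---:::::.::-===========
261 +++++++++=---===+++++++=-::---::---:::.::::-===========
262 +++++++++=-----===+++++=-::---::---::.:::::-===========
263 +==++++++=-------===+++=-::---::---::::::.:-===========
264 #++=+++++=---------===+=-::---::---:::::.::-===========
265 %#*++++++=-----------===-::---::---::::::::-===========
266 %%%#*++===-------------=-::---::---:::::::-============
267 %%%%%#*+==---------------::---::---::::::-==++=========
268 %%%%%%%#
[... 667 characters left out ...]
%%%%%%%%%#***+==-----------------===++++
280 ===++*#%%%%%%%%%%%%%%%%%#**+++++=------------------====
281 =++===+*%%%%%%%%%%%%%%%#***++*##*+=------------------==
282 +**+---=#%%%###%%%%%%%%#***++#%%%#*+=-----------------=
283 ***=----*%%#*++*%%%%%%%***++*#%%%%%#*+=---------------=
284 #*+---:-*##+===+#%%%%%%***++*%%%%%%%%#*+=-------------=
285 *+=--::-+*+=---=#%%%%%#***++#%%%%%%%%%%#*==-----------=
286 +=--::::-=-::::=*%%%%%***++*#%%%%%%%%%%%%#*+=---------=
287 =--::::::::::::-*%%%%#***++*%%%%%%%%%%%%%%##*+=--------
288 --::::::::::::::+#%%%#***++#%%%#***##%%%%%%%##+==------
289 --::::::::::::::=*%%%#**+++#%%*+=--=*#%%%%%%%%#*+=----=
290 -::::--:::::::::-*#%#***++*#%*=-::::=*%%%%%%%%%##++===+
```

Run:
```python
from star import *
s=arm.snapshot('wrist');q=np.load('clamp.npy')
e=arm.get_obs()['eef_pos']
print(proj(s,[e,e+[0,0,.02]]).round(0).tolist(),proj(s,balls(s,np.radians(58),q)).round(0).tolist())
g=cv2.cvtColor(s['frame'][225:385,240:400],cv2.COLOR_RGB2GRAY)
g=cv2.resize(g,(80,53),interpolation=3)
for i,r in enumerate(g): print(225+3*i,''.join(' .:-=+*#%@'[min(9,v//13)] for v in r))
```

```text
[[315.0, 293.0], [315.0, 314.0]] [[335.0, 181.0], [334.0, 305.0], [329.0, 280.0], [328.0, 191.0], [330.0, 121.0]]
225 @@@@@@@@@@@@@@@@@@@@@@@@@@@@@@@@@@@#=+++++++++++++++++++++*%+=-=#%@@@@%*#+:..-++
228 @@@@@@@@@@@@@@@@@@@@@@@@@@@@@@@@@@@#===+++++++++++++++++++-----=#%@@@@%-.....-++
231 @@@@@@@@@@@@@@@@@@@@@@@@@@@@@@@@@@@%=======*%@@@#++=++=++=-----=#%@@@@%=.....-++
234 @@@@@@@@@@@@@@@@@@@@@@@@@@@@@@@@@@@%======*@@@@@@@+======------=#%@@@@%+:....-++
237 @@@@@@@@@@@@@@@@@@@@@@@@@@@@@@@@@@@%+----=%@@@@@@@#======------=#@@@@@%+=:...-++
240 @@@@@@@@@@@@@@@@@@@@@@@@@@@@@@@@@@@@%****+#@@@@@@@@@@@@@@*-==--=%%@@@@%%@%-..=++
243 @@@@@@@@@@@@@@@@@@@@@%%@@@@@@@@@@@@@%%%%%##@@@@@@@@@@@@@@#-+++-+%@@@@@%%@@%::=++
246 @@@@@@@@@@@@@@@@@@@@@@%%@@@@@@@@@@@@%%%%%*#@@@@@@@@@@@@@@@%*%%=+%@@@@@%%@@@*:=++
249 @@@@@@@@@@@@@@@@@@@@@@@@@@@@@@@@@@@@@@@@@##@@@@@@@@@@@@@@@@@@@%+%@@@@@%@@@@@%+++
252 @@@@@@@@@@@@@@@@@@@@@@@@@@@@@@@@@@@@@@@@@%#@@@@@@@@@@@@@@@@@@@@%%@@@@@@@@@@@@@@@
255 @@@@@@@@@@@@@@@@@@@@@@@@@@@@@@@@@@@@@@@@@%#@@@@@@@@@@@@@@@@@@@@@@%@@@@@@@@@@@@@@
258 @@@@@@@@@@@@@@@@@@@@@@@@@@@@@@@@@@@@@@@@@%#@@@@
[... 2818 characters left out ...]
.....:=+*#%@+.......
360 .....:..... ......................  .....   ..... ....... .....  ...............
363 .. ......................  .. . .......... ..............   ....................
366 ..... ..............  ... ......... ...... .....................................
369 .......... .... .................  ...... . . ... .... ... .... ..... .. .......
372 ... . ... ... .......  ..........  ........ ....... .  ... ...... ..... ........
375 ................. .... .................... ............. ..  ......... ........
378 ........ ......   .... .......... ......... ................. ....    ..........
381 ........ . .      .       ..   .  .......... . . .       .     .      ..........
```

Run:
```python
from star import *
s=arm.snapshot('wrist');q=np.load('clamp.npy');V=np.array(s['view'])
o=arm.get_obs();e=o['eef_pos'];print(e,o['contact_force'],o['joint_pos'])
B=balls(s,np.radians(58),q);print(np.round(B,4)[1:3])
for n,P in(('tcp',e),('b130',B[1]),('b202',B[2])):
    c=V[:3,:3]@P+V[:3,3];print(n,c.round(4),'r px',s['fx']*.008/c[2])
print('cam',-V[:3,:3].T@V[:3,3],V[:3,:3].round(2).tolist(),s['fx'])
```

```text
[ 0.48582269 -0.21297364  0.07885937] [ -7.28943311 -12.06902054  18.63040536] [ 0.82688452  0.20576196 -0.51694001  1.89481992  0.12731621  1.06349214
  0.2743922 ]
[[ 0.4941 -0.2106  0.0948]
 [ 0.4944 -0.2242  0.04  ]]
tcp [-0.0008  0.0262  0.1807] r px 16.344714828107524
b130 [0.0076 0.0293 0.165 ] r px 17.90415126786841
b202 [0.0074 0.0244 0.2212] r px 13.354583814460836
cam [ 0.48454298 -0.1293374   0.24121624] [[1.0, 0.02, 0.0], [0.01, -0.95, 0.33], [0.01, -0.33, -0.95]] 369.2728437213604
```

Call:
jog_arm --moves '[[0, [5, -8, 14], 0], [0, [5, -10, 8], 0], [0, [5, -16, 2], 0], [0, [5, -21, -5], 0], [0, [5, -24, -13], 0]]'

```text
time_s: 20.9
eef_pos: [0.4916, -0.2316, 0.0624]
tcp_rot: [3.138, 0.005, 1.592]
contact_force: [1.5, -6.4, 8.9]
finger_gap: -0.003
finger_force: 4.6
```

Call:
jog_arm --moves '[[0, [0, -2, -8], 0], [0, [0, -3, -16], 0], [0, [0, -3, -20], 0]]'

```text
time_s: 21.28
eef_pos: [0.4907, -0.2333, 0.0414]
tcp_rot: [3.14, 0.002, 1.592]
contact_force: [-0.1, -4.5, 5.8]
finger_gap: 0.002
finger_force: 2.7
```

```bash
python3 star.py; python3 chk.py | sed -n 2,8p
```

```text
21.275 [ 0.49068865 -0.23331823  0.04135561] [-0.12686686 -4.50048783  5.78816079]
side a mod 72: 40 iou 0.71 [np.float64(0.6), np.float64(0.68), np.float64(0.67), np.float64(0.61)]
wrist a mod 72: 39 iou 0.79 [np.float64(0.67), np.float64(0.73), np.float64(0.76), np.float64(0.72)]
tab [(0.61, [434, 176, 453, 229], 771)]
jaw [(0.86, [457, 151, 546, 243], 6173)]
star [(0.93, [302, 64, 413, 309], 11235)]
tab pred dn/up [[434.0, 185.0], [429.0, 235.0], [449.0, 194.0], [443.0, 250.0]]
jaw top -28.7 [[531.0, 169.0], [517.0, 251.0]]
jaw top -24 [[544.0, 169.0], [529.0, 251.0]]
jaw top -18 [[561.0, 169.0], [545.0, 251.0]]
```

Call:
jog_arm --moves '[[0, [0, 0, 30], 0], [0, [0, 0, 62], 0], [0, [0, 28, 62], 0], [0, [0, 28, 62], 0]]'

```text
time_s: 22.18
eef_pos: [0.4896, -0.2005, 0.1032]
tcp_rot: [-3.14, -0.002, 1.596]
contact_force: [0.9, -0.3, -0.1]
finger_gap: -0.006
finger_force: 0.0
```

Call:
jog_arm --moves '[[0, [0, 0, -10], 0], [0, [0, -4, -15], 0], [0, [0, -11, -20], 0], [0, [0, -17, -26], 0], [0, [0, -21, -33], 0]]'

```text
time_s: 22.8
eef_pos: [0.4901, -0.2295, 0.0718]
tcp_rot: [3.141, 0.005, 1.589]
contact_force: [-2.2, -6.5, 11.5]
finger_gap: -0.002
finger_force: 6.3
```

Call:
jog_arm --moves '[[0, [0, -4, -8], 0], [0, [0, -6, -16], 0], [0, [0, -7, -24], 0], [0, [0, -7, -28], 0]]'

```text
time_s: 23.3
eef_pos: [0.4906, -0.2424, 0.0443]
tcp_rot: [3.137, 0.012, 1.586]
contact_force: [-1.1, -16.1, 7.5]
finger_gap: 0.0
finger_force: 8.2
```

```bash
python3 star.py; python3 chk.py | sed -n 2,8p
```

```text
23.3 [ 0.49058286 -0.24237218  0.04434669] [ -1.12754057 -16.1478444    7.50616603]
side a mod 72: 31 iou 0.68 [np.float64(0.58), np.float64(0.64), np.float64(0.66), np.float64(0.6)]
wrist a mod 72: 33 iou 0.79 [np.float64(0.7), np.float64(0.75), np.float64(0.75), np.float64(0.69)]
tab [(0.72, [298, 16, 638, 297], 37673), (0.68, [443, 143, 464, 199], 875)]
jaw [(0.95, [475, 124, 560, 212], 6033)]
star [(0.91, [300, 19, 425, 294], 12341)]
tab pred dn/up [[433.0, 153.0], [428.0, 204.0], [448.0, 158.0], [443.0, 216.0]]
jaw top -28.7 [[531.0, 135.0], [517.0, 220.0]]
jaw top -24 [[544.0, 135.0], [529.0, 220.0]]
jaw top -18 [[561.0, 135.0], [545.0, 220.0]]
```

Call:
jog_arm --moves '[[0, [0, 0, 22], 0], [0, [0, 8, 22], 0], [0, [0, 8, 10], 0], [0, [0, 8, 2], 0], [0, [0, 8, -3], 0]]'

```text
time_s: 24.32
eef_pos: [0.4893, -0.2238, 0.0385]
tcp_rot: [-3.14, -0.0, 1.592]
contact_force: [-1.6, -0.3, 5.2]
finger_gap: 0.001
finger_force: 2.6
```

```bash
python3 star.py; python3 chk.py | sed -n 2,8p
```

```text
24.325 [ 0.48930631 -0.22383677  0.03853653] [-1.55563139 -0.33676715  5.21738252]
side a mod 72: 42 iou 0.66 [np.float64(0.57), np.float64(0.62), np.float64(0.65), np.float64(0.62)]
wrist a mod 72: 44 iou 0.78 [np.float64(0.71), np.float64(0.74), np.float64(0.74), np.float64(0.68)]
tab [(0.95, [448, 199, 469, 254], 793)]
jaw [(0.56, [471, 171, 559, 265], 6197)]
star [(0.82, [303, 87, 425, 344], 11517), (0.73, [300, 89, 638, 343], 37087)]
tab pred dn/up [[434.0, 210.0], [429.0, 258.0], [450.0, 222.0], [443.0, 276.0]]
jaw top -28.7 [[531.0, 193.0], [517.0, 273.0]]
jaw top -24 [[545.0, 193.0], [529.0, 273.0]]
jaw top -18 [[561.0, 193.0], [545.0, 273.0]]
```

Call:
jog_arm --moves '[[0, [0, 0, 30], 0], [0, [0, 0, 65], 0], [0, [0, 21, 65], 0], [0, [0, 21, 65], 0]]'

```text
time_s: 25.22
eef_pos: [0.4899, -0.2003, 0.1042]
tcp_rot: [-3.141, -0.001, 1.595]
contact_force: [-0.0, 0.8, -0.5]
finger_gap: 0.004
finger_force: 0.0
```

Call:
jog_arm --moves '[[0, [0, 0, -10], 0], [0, [0, -3, -17], 0], [0, [0, -10, -22], 0], [0, [0, -15, -28], 0], [0, [0, -18, -34], 0]]'

```text
time_s: 25.85
eef_pos: [0.4901, -0.226, 0.0721]
tcp_rot: [3.141, 0.006, 1.589]
contact_force: [-4.7, -7.4, 16.0]
finger_gap: 0.0
finger_force: 7.6
```

```bash
python3 star.py; python3 chk.py | sed -n 2,8p
```

```text
25.85 [ 0.49006114 -0.22603874  0.0721121 ] [-4.71080488 -7.4317867  16.00239563]
side a mod 72: 70 iou 0.7 [np.float64(0.58), np.float64(0.66), np.float64(0.68), np.float64(0.64)]
wrist a mod 72: 71 iou 0.76 [np.float64(0.71), np.float64(0.74), np.float64(0.72), np.float64(0.71)]
tab [(0.94, [426, 177, 441, 221], 485), (0.53, [565, 0, 637, 72], 4952)]
jaw [(0.68, [445, 155, 515, 231], 3925)]
star [(0.86, [304, 67, 412, 304], 7813)]
tab pred dn/up [[410.0, 184.0], [407.0, 224.0], [420.0, 191.0], [417.0, 235.0]]
jaw top -28.7 [[489.0, 170.0], [480.0, 237.0]]
jaw top -24 [[500.0, 170.0], [490.0, 237.0]]
jaw top -18 [[514.0, 170.0], [503.0, 237.0]]
```

Call:
jog_arm --moves '[[0, [0, -1, -5], 0], [0, [0, -1, -9], 0], [0, [0, -1, -13], 0]]'

```text
time_s: 26.62
eef_pos: [0.4905, -0.2333, 0.0608]
tcp_rot: [3.138, 0.015, 1.585]
contact_force: [-4.0, -8.6, 14.5]
finger_gap: -0.001
finger_force: 6.2
```

```bash
python3 star.py; python3 chk.py | sed -n 2,5p
```

```text
26.625 [ 0.49051979 -0.23333374  0.06077182] [-3.98845426 -8.63022899 14.52094135]
side a mod 72: 14 iou 0.67 [np.float64(0.58), np.float64(0.63), np.float64(0.65), np.float64(0.61)]
wrist a mod 72: 16 iou 0.73 [np.float64(0.66), np.float64(0.7), np.float64(0.7), np.float64(0.66)]
tab [(0.81, [439, 175, 455, 226], 615)]
jaw [(0.65, [296, 60, 640, 306], 31595), (0.58, [456, 154, 528, 234], 4350)]
star [(0.81, [302, 60, 419, 305], 9053), (0.16, [298, 60, 638, 308], 31393)]
tab pred dn/up [[415.0, 185.0], [412.0, 228.0], [427.0, 193.0], [423.0, 241.0]]
```

```bash
cat > asc.py <<'E'
from star import *
q=np.load('clamp.npy')
s=arm.snapshot('side');a=s['frame'][264:300,262:304]
print(proj(s,W(q,[(-50,0,77.5),(-50,0,93.5)])).round().tolist())
g=cv2.cvtColor(a,cv2.COLOR_RGB2GRAY)
for i,r in enumerate(g): print(264+i,''.join(' .:-=+*#%@'[min(9,v//24)] for v in r))
s=arm.snapshot('wrist')
print('w',proj(s,W(q,[(-48,9,77.5),(-48,-9,77.5),(-48,9,93.5),(-48,-9,93.5)])).round().tolist())
g=cv2.cvtColor(s['frame'][150:250,400:550],cv2.COLOR_RGB2GRAY);g=cv2.resize(g,(100,34),interpolation=3)
for i,r in enumerate(g): print(150+3*i,''.join(' .:-=+*#%@'[min(9,v//20)] for v in r))
E
python3 asc.py
```

```text
[[272.0, 281.0], [272.0, 274.0]]
264 %%%%%#*++*%@@@@@@%#*++++++++=--------==+++
265 %%%%#*+==*%@@@@@@@@%*+++++++=---------===+
266 %%%##+===*%@@@@@@@@@%%#*+++==-----------==
267 %%##+====*%@@@@@@@@@@@%%#++==-------------
268 %##+=====+%@@@@@@@@@@@@@%#*+=-------------
269 ##*+=====+%@@@@@@@@@@@@@@@%#+=------------
270 #*+======+%@@@@@@@@@@@@@@@@%%*+==---------
271 *+=======+#@@@@@@@@@@@@@@@@@@%#*+==-------
272 ++=======+#@@@@@@@@@@@@@@@@@@@@%#*+=------
273 ++++=====+#@@@@@@@@@@@@@@@@@@@@@@%*=-::::-
274 ++++=====+#@@@@@@@@@@@@@@@@@@@@@@%*-:::::-
275 +++==-===+#%@@@@@@@@@@@@@@@@@@@@%*=:::::::
276 ++==---===+##%%%@@@@@@@@@@@@@@@@%+-:::::::
277 +==----====++**#%%@@@@@@@@@@@@@@%=::::::::
278 +=-----==-==++++**#%@@@@@@@@@@@@#=:::::::-
279 =-------===+#*+===+#%%@@@@@@@@@@%=:::::::-
280 --------==*##*+---=*%%%%@@@@@@@@%+-::::::=
281 --------=+###+=---=*%%%%%@@@@@@@%#+-::::=*
282 -------=+###+=---:-*%%%%%%%%@%%%##*+-::-+#
283 --===-=+*##+=----:-*%%%%%%%%%#*****+=--=*%
284 -====-=*##*=---:::-*%%%%%%%%#*++++*+====*%
285 -====-=+**=----:::-*%%%%%%##*++==+++====*%
286 -==---=====--:::::-*%%%%%%#*+
[... 3561 characters left out ...]
-----------=***+--------::::=++*****************#@@@@@@@@@@@@@@@@@@@@@
234 ++++++++++++++++=----==------------------====-::::::-----:-=++++++++++++++++*#@@@@@@@@@@@@@@@@@@@@@@
237 #################%%%%%%*++++++++++++++++++++++++++++-----------------------+%@@@@@@@@@@@@@@@@@@@@@@@
240 @@@@@@@@@@@@@@@@@@@@@@@@@#++++++++++++++++++++++++++----------------------=*@@@@@@@@@@@@@@@@@@@@@@@#
243 @@@@@@@@@@@@@@@@@@@@@@@@@#+++++++++++++++++++++++++=----------------------=#@@@@@@@@@@@@@@@@@@@@@@@+
246 @@@@@@@@@@@@@@@@@@@@@@@@%*+++++++++++++++++++++++++=----------------------+%@@@@@@@@@@@@@@@@@@@@@@#+
249 @@@@@@@@@@@@@@@@@@@@@@@@%*+++++++++++++++++++++++++-----------------------*%@@@@@@@@@@@@@@@@@@@@@@+=
```

Call:
jog_arm --moves '[[0, [0, 0, -3], 0], [0, [0, 0, -6], 0], [0, [0, 0, -6], 0]]'

```text
time_s: 27.5
eef_pos: [0.4913, -0.227, 0.053]
tcp_rot: [3.138, 0.006, 1.589]
contact_force: [0.3, -7.4, 9.5]
finger_gap: 0.001
finger_force: 4.3
```

```bash
python3 star.py; python3 asc.py | sed -n '/^w/,$p' | cut -c1-62 | sed -n 1,32p
```

```text
27.5 [ 0.49134636 -0.22701777  0.052974  ] [ 0.26438355 -7.40903845  9.50623433]
side a mod 72: 25 iou 0.66 [np.float64(0.57), np.float64(0.63), np.float64(0.62), np.float64(0.57)]
wrist a mod 72: 0 iou 0.0 [np.float64(0.0), np.float64(0.0), np.float64(0.0), np.float64(0.0)]
w [[455.0, 191.0], [450.0, 236.0], [472.0, 201.0], [466.0, 250
150 %%%%%%%%%%%%%%%%%%%%%%%%%%%%%%%%%%%%%%%%%%%%%%%%%%%%%%%#+=
153 ###%%%%%%%%%%%%%%%%%%%%%%%%%%%%%%%%%%%%%%%%%%%%%%%%%%%##==
156 ##############%%%%%%%%%%%%%%%%%%%%%###%%%%%%%##########*==
159 #########*****################%%%%%#**#%####+=----------::
162 #######*+-::::-:::::::::::::::-=+**********=::::::::::::::
165 ######**:.........................:-=++**=-:::::::::::::::
168 #####*--...............................::-=+*###+-::::::::
171 ##*+==-:...............................:....:-=+=-::::::::
174 ++=----:................:::---::::------==--------::::::::
177 -------:................::-----:--------===--=====::::::::
180 -------:................:-------::::::::::::-===--::::::::
183 -------:................:-------====-:.....:------:--:::::
186 +
[... 491 characters left out ...]
*-=#+:.
210 *************+-:......:--------=#@@@@@@@=:-------+#=-**-::
213 ======-:::::::........:--------=#@@@@@@%--------=+=-=+-:.:
216 ------................:--------=%@@@@@@#:-------=----:::..
219 ------:...............:--------+@@@@@@@*:------:::::::::..
222 -------::.............:-------=*@@@@@@@+:------:.:::::::..
225 ---------::..........:--------=#@@@@@@%=:------:.:::.:::..
228 -----------::........:--------=#@@@@@@%--------:::..::::..
231 ++++++++++++++-......:------:.:+#####*-:-------==-:::::::.
234 ***************=:....:------:......:::.:------=**=--::::::
237 ****************+=:..:------------------------+*+-----::::
240 ++++++++++++++++++=-:-------:-----------------++-:::::----
```

Call:
jog_arm --moves '[[0, [0, 0, -2], 0], [0, [0, 0, -4], 0], [0, [0, 0, -4], 0]]'

```text
time_s: 28.18
eef_pos: [0.4914, -0.2271, 0.0489]
tcp_rot: [3.138, 0.006, 1.589]
contact_force: [0.5, -6.1, 7.3]
finger_gap: -0.0
finger_force: 3.9
```

```bash
python3 star.py; python3 asc.py | sed -n '/^w/,$p' | cut -c1-62 | sed -n 8,34p
```

```text
28.175 [ 0.49140047 -0.22706884  0.04891101] [ 0.45176221 -6.14465951  7.28450322]
side a mod 72: 29 iou 0.65 [np.float64(0.56), np.float64(0.62), np.float64(0.63), np.float64(0.59)]
wrist a mod 72: 30 iou 0.69 [np.float64(0.6), np.float64(0.65), np.float64(0.66), np.float64(0.63)]
168 ######*+==..............................:---==++++=-::::::
171 ####+++=-:...................................:-=+*#+-:::::
174 ###*-----:...................:::::..::::::::::::::---:::::
177 ###*-----:.................::-----:-------====---====-::::
180 ##**-----:.................:------:::-----------=====-::::
183 ***=-----..................:----------::......::------::::
186 ====------::::::...........:-------=====--::..:--------=-:
189 ***************+=-........::--------+#%%%%%%+::--------=*=
192 #############%%#*=:.......:---------*@@@@@@@%-:------+=-**
195 %%%%%%%%%%%%%%%%#+-.......:---------*@@@@@@@*:------=**-=#
198 @@@@@@@@@@@@@@@@@*-.......:--------=#@@@@@@@+:------=##==#
201 @@@@@@@@@@@@@@@@@*-.......:--------=%@@@@@@@=:------=##==#
204 @@@@@@@@@@@@@@@@#+-.......---------+%@@@@@@@-:------=##==
[... 183 characters left out ...]
=**-=*+
216 +-------::::::...........:--------=#@@@@@@@=:------=+--+=:
219 +-------.................:--------+#@@@@@@%---------:---::
222 +-------:...............::--------+%@@@@@@#--------:::::..
225 =---------:.............:---------*@@@@@@@+--------:::.:..
228 ------------:...........:--------=#@@@@@@@=:------::.::::.
231 --------------:.........:--------=#@@@@@@@=:------::::::.:
234 **++++++++++++++-.......:------:.:+######+:-------=-::::::
237 *****************+-....:-------:..........:-------*=--::::
240 *******************+-..:-------------------------=+----:--
243 +++++++++++++++++++++=::-------:-----------------==-------
246 %%%%%@@@@@@@@@@@@@@@@@@@%#++============+++++++++++++++++=
```

Call:
jog_arm --moves '[[0, [0, 0, -2], 0], [0, [0, 0, -4], 0], [0, [0, 0, -4], 0]]'

```text
time_s: 28.85
eef_pos: [0.4913, -0.2265, 0.0447]
tcp_rot: [3.138, 0.006, 1.589]
contact_force: [1.3, -6.1, 6.8]
finger_gap: 0.002
finger_force: 3.6
```

```bash
python3 star.py; python3 asc.py | sed -n '/^w/,$p' | cut -c1-62 | sed -n 8,34p
```

```text
28.85 [ 0.49133185 -0.22645133  0.04467272] [ 1.25052409 -6.11704587  6.77937778]
side a mod 72: 36 iou 0.65 [np.float64(0.57), np.float64(0.62), np.float64(0.64), np.float64(0.57)]
wrist a mod 72: 36 iou 0.72 [np.float64(0.63), np.float64(0.69), np.float64(0.68), np.float64(0.65)]
168 ########****-........................::-==+**+--::::::::::
171 ########+---...............................:::--=++++=-:::
174 #####*++=--:....................................::=+**=:::
177 ####*=-----:....................::::....::::::::::.:::-:::
180 ####*=-----:..................::-----::------=====---===--
183 ####*=-----:..................::------:-------===---=====-
186 +***+------:..................:-------::-:::.::::::-------
189 ---=-------:::::::............:-------=====-:.....:-------
192 *****************+=-..........:--------========-:::-------
195 ##################+=-........::-----------============----
198 %%%%%%%%%%%%%%%%%%*==:.......:----------------=====+======
201 @@@@@@@@@@@@@@@@@@%+=:.......:------:-------------==++****
204 @@@@@@@@@@@@@@@@@@@*=:.......:------:--------------=#@@@@
[... 183 characters left out ...]
*@@@@@@
216 #####*#**********+--........:------::-------------=#@@@@@@
219 ++========-------::.........:-----:::-------------=#@@@@@@
222 **-------:..................:-----::--------------+%@@@@@@
225 **--------:.................------::--------------+@@@@@@@
228 *+----------:..............::-----::--------------*@@@@@@@
231 *=-----------::............:-----:::-------------=*@@@@@@@
234 ****-----------::..........:-----::--------------+%@@@@@@@
237 ****+++++=========:........:-----:.:-------------*%@@@@@@@
240 *******************+:.....::----:....:----------=#@@@@@@@@
243 *********************=:...:-----:......::-------=#@@@@@@@@
246 ********************+++-..:-----::::::::::------+%@@@@@@@%
```

The tab has popped up: in the wrist view it is larger, displaced and clear of the housing. I'll stop turning, retract and verify.

Call:
jog_arm --moves '[[0, [0, -5, 15], 0], [0, [0, -8, 50], 0], [0, [0, -20, 100], 0], [0, [-10, -40, 150], 0], [0, [-10, -40, 150], 0]]'

```text
time_s: 29.78
eef_pos: [0.4811, -0.265, 0.1977]
tcp_rot: [3.136, 0.004, 1.588]
contact_force: [0.5, -0.1, -0.2]
finger_gap: 0.001
finger_force: 0.0
```

```bash
python3 star.py
python3 - <<'E'
from star import *
o=arm.get_obs();print(o['finger_gap'],o['contact_force'])
q=np.load('clamp.npy')
for n in('wrist','side'):
    s=arm.snapshot(n)
    for t in('tab','grooved_block_center','plain_block_a_center'):
        print(n,t,[(round(float(r['p']),2),[int(v) for v in r['rect']]) for r in arm.trace(s,t)][:3])
    print('block pred',proj(s,W(q,[(x,y,74) for x in(-18,18) for y in(-48,48)])).round().tolist())
    print('tab dn/up pred',proj(s,W(q,[(-46,9,77.5),(-46,-9,77.5),(-46,9,93.5),(-46,-9,93.5)])).round().tolist())
E
```

```text
29.775 [ 0.48110043 -0.26497456  0.19767874] [ 0.50174766 -0.05189434 -0.15463412]
side a mod 72: 36 iou 0.67 [np.float64(0.6), np.float64(0.65), np.float64(0.62), np.float64(0.54)]
wrist a mod 72: 35 iou 0.75 [np.float64(0.69), np.float64(0.72), np.float64(0.72), np.float64(0.67)]
7.721675571666679e-06 [-0.46877418 -0.2808976   0.16233064]
wrist tab [(0.85, [405, 104, 420, 134])]
wrist grooved_block_center [(0.89, [430, 45, 503, 183])]
wrist plain_block_a_center [(0.62, [359, 316, 411, 356])]
block pred [[442.0, 187.0], [455.0, 51.0], [488.0, 187.0], [505.0, 52.0]]
tab dn/up pred [[412.0, 109.0], [410.0, 135.0], [418.0, 108.0], [416.0, 136.0]]
side tab []
side grooved_block_center [(0.8, [220, 255, 273, 308])]
side plain_block_a_center [(0.67, [325, 226, 367, 262])]
block pred [[271.0, 260.0], [239.0, 294.0], [253.0, 254.0], [221.0, 287.0]]
tab dn/up pred [[267.0, 284.0], [273.0, 277.0], [267.0, 276.0], [273.0, 270.0]]
```

```bash
python3 -c "
from rig import arm
print(arm.finish_job())"
```

```text
the job is handed in; nothing more can be done
None
```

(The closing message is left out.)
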